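# Fit the reamer to the citrus juicer and hold it pressed

## Task

A lemon has been left lying on the drive of the citrus juicer: take it off and put it in the white bowl. Then lift the finned reamer out of its wooden stand, turn it until the cross-shaped splines under it mesh with the slots in the juicer's drive, slide it fully home and press it down against the spring, at least half of the drive's travel, so that the switch stays on. Finish with the gripper still holding the reamer pressed down, and leave the bowl, tins and jar standing where they are.

Things in the scene. Friction and masses are not known exactly. Their poses are not given: they have to be found in the camera images.
- juicer: Round steel citrus juicer, 134 mm across, 82 mm high, fixed; a short spout reaches 81 mm from the axis toward -x. Origin: centre of its underside. Its outer rim (62 to 67 mm from the axis) stands 2 mm above the drive disc in its middle.
- socket (a point): Centre of the top face of the juicer's drive: white disc 52 mm across, 80 mm above the table, with a cross-shaped opening; x and y run along its two slots (10 mm wide, 28 mm end to end), z up. Free depth below for the whole stem. The disc stands at any angle, turns only stiffly (0.25 N m), and sinks when pressed (joint press); this point sinks with it.
- press (a joint): How far the drive disc is pressed down, m: 0 is up, 0.008 the lower stop. A spring pushes it up with about 4 N at the top, 7.5 N at 0.004 (the switch is on from here) and 11 N at the stop.
- reamer: White plastic reamer, about 70 g. Origin on its axis at the underside of its flange (48 mm across, 5 thick), z up. Above, four fins form a cross along x and y: 36 mm over opposite outer faces, fins 9 mm wide, sides upright from 5 to 44 mm; nose ends at 60 mm. Grip across two opposite fins. At the start it stands upright in the stand at any angle. Fully home, the flange lies on the drive disc.
- stem_tip (a point): Lower tip of the reamer's stem, on its axis, 23 mm below the reamer's origin; axes as the reamer. From the flange down: cross splines along x and y, below the fins (24 mm end to end, 6.5 thick, 14 long), then a pointed round pilot pin 7 mm thick. A quarter turn makes no difference.
- stand: Wooden block 66x66x30 mm, fixed, with a round hole of 29 mm right through its centre in which the reamer's stem hangs. Origin: centre of its underside, on the table.
- bowl: White open bowl, 124 mm across, 62 mm high, loose, inner floor about 11 mm above the table and about 65 mm across, widening to about 110 mm at the rim. Origin: centre of its underside.
- lemon: Lemon 71x53x51 mm (x, y, z), about 85 g, loose. Origin: under its middle at the start, when it lies on the drive disc with z up; x along its length. Grip it across y.
- lemon_center (a point): The middle of the lemon, 25.5 mm above its origin; axes as for the lemon.
- tin_2: Bystander: a low food tin, 75 mm across, 58 high; loose, to be left alone. Origin: centre of its underside.
- tin_1: Bystander: a food tin, 75 mm across, 110 high; loose, to be left alone. Origin: centre of its underside.
- jar_1: Bystander: a glass jar with a black lid, 63 mm across, 94 high; loose, to be left alone. Origin: centre of its underside.

How it is judged (in metres and radians):
On the way, in this order (a step that is already met when the one before it is completed fails the run):
1. the lemon lies in the bowl, let go (horizontal distance between lemon_center and bowl below 0.045 m and z of lemon_center in the frame of bowl between 0.01 and 0.065 m and contact force between the fingers and lemon below 0.1 N), for 0.2 s.
2. the reamer's splines are in the drive and its flange is down on the disc (z of reamer in the frame of socket between -0.005 and 0.003 m and horizontal distance between reamer and socket below 0.004 m and angle between the z axis of reamer and the z axis of socket, either way round below 0.08 rad), for 0.2 s.
At the end, for the whole second after the job is handed in: Lemon let go, its middle within 45 mm of the axis of the upright bowl, 10 to 65 mm above its underside; reamer flange within 3 mm of the drive disc, axes within 4 mm and 0.08 rad; drive held down over 4 mm, fingers on the reamer with over 2 N, through the last second (all of step 1 and all of step 2 and angle between bowl's own z axis and vertical below 0.15 rad and value of joint press above 0.004 m and contact force between the fingers and reamer above 2 N); the arm keeps its last pose, push and grip.
It fails at once if the bowl is moved more than 40 mm (distance of bowl from where it was at the start of the episode above 0.04 m).
It fails at once if the tin is moved more than 30 mm (distance of tin_2 from where it was at the start of the episode above 0.03 m).
It fails at once if the tin is moved more than 30 mm (distance of tin_1 from where it was at the start of the episode above 0.03 m).
It fails at once if the jar is moved more than 30 mm (distance of jar_1 from where it was at the start of the episode above 0.03 m).
It also fails if it takes over 64 s, if anything falls off the work surface, if the arm or the gripper's body presses on something with over 40 N, if the wrist force passes 120 N, or if a joint passes its speed limit or range.

## Robot

A 6-joint arm with a two-finger parallel gripper is mounted at the origin on a cart in front of the work surface, level with it; the furniture and walls round the work are solid. World frame = base frame: x ahead of the robot, y to its left, z up, the work surface at z = 0. Lengths are in mm, angles in degrees, forces in N, time in s.
With the tool pointing down it reaches from about 350 to 850 mm from the base axis. Payload 8.1 kg.
Tool frame: the origin (TCP) lies midway between the tips of the shut fingers; the grasp point (between the pads) lies 19 mm behind it; z points along the fingers, y is the line along which they close (so a half turn about z gives the same grasp; the last joint's range is limited). The gripper opens to 85 mm and grips with 20 to 120 N. Pads are 22 mm wide; open, the fingers measure 114 mm over their backs; the gripper's body (76 mm by 85 mm) begins 54 mm behind the grasp point. The pads swing forward as they close: fully open they stand 13 mm farther back than shut.
Start: joints at [-73.132, 7.471, 85.268, -0, 87.261, -4.893], TCP at [222.461, -557.24, 202.192] pointing down, gripper open.
Joint ranges: [-169.43, 169.43], [-51.17, 129.36], [1.28, 143.12], [-76.62, 256.62], [0, 156.53], [-152.29, 152.29]. Speed limits (degrees/s): [136.94, 136.94, 159.86, 180, 180, 180].

## Interface

Orientations are given as [roll, pitch, yaw] about the fixed x, y, z axes, in that order (R = Rz(yaw) Ry(pitch) Rx(roll)).
In Python, from bench import r gives the robot as it stands.
- The arm moves only by the tool step_arm, never from a script. Its arguments are lists of equal length, an entry for each row: "delta_pos": the shift along the world's x, y, z in units of 200 mm (1.0 is 200 mm), a list of three; "spin": the turn about the world's z in units of 180 degrees (1.0 is 180 degrees). In form: {"delta_pos": [[dx, dy, dz], ...], "spin": [spin, ...]}. A call has 1 to 8 rows; each row shifts and turns the commanded pose from where the row before left it; what a row does not reach is not made up. A row lasts 1/8 s, in which the tool goes at most 62.5 mm and 10.7 degrees, less where a joint would pass 70% of its speed; a pose out of reach is approached as far as the arm can. A call with a number of a shift or a turn outside -1 to 1 is refused whole. A call with a gripper value outside its range is refused whole. "gripper" is the opening, from -1 (shut) to 1 (fully open), set as the call begins (left out, the last holds). The fingers move at their own pace and stop on an object; "squeeze" is the grip in N (left out, the last holds). Time passes only in rows, so rows that do not move let the fingers close. It gives the time, the measured TCP pose, the force, the opening and the grip force at its end, in the units of the state.
- r.sense(): the state, without advancing time (a new reading comes with each control period).
- r.snapshot(name): name is "scene" or "side" or "wrist"; returns a dict with "pixels" (420x560x3 uint8, blue, green, red), "fx", "fy", "cx", "cy" (pixels), "camera_from_world" (4x4, takes a point from world to camera coordinates). Camera axes: x right, y up, looking along -z (the intrinsics and any distortion apply to the point x, -y, -z); pixel columns grow to the right and rows downward; lengths in mm; the calibration is good to about 2 mm. A picture is of the moment at which its call begins. There is no depth.
- r.hand_in(): hands the job in; it is judged then, once.
The state is a dict: "time": time; "joint_pos": joint angles; "qd": joint speeds; "joint_efforts": joint torques, N m; "tool_pos": TCP position; "tcp_rot": TCP orientation; "ft_force": force on the tool from outside, world axes, zero at the start; "wrist_torque": the same for the moment, N m; "finger_gap": finger opening in mm; "grip_force": force on a finger pad.
Only numpy, scipy, OpenCV 4.12 (cv2) and the standard library are available. Lean on these libraries where they do the work, as an engineer would, in place of code of your own. Each camera call takes 0.05 s, during which the arm holds its last target. There are 200 camera calls.

## Working session

There is one attempt and no reset: what is moved stays moved. The work goes in short steps, Python scripts to look and compute and a tool call to move; the robot and the scene stay as the last step left them, time stands still between calls to the robot, and variables do not carry over. Pictures are saved under pics/ and viewed, at most 10 in all, crops included, and the job is handed in when it is done.

Besides the shell and the picture viewer there is one more tool, called by a JSON object that holds its "op" and its "data", one argument or row to a line. step_arm: Moves the arm, as the interface text tells. Shifts and turns lie within -1 to 1; 1 stands for 200 mm of shift or 180 degrees of turn. Its arguments: {"type":"object","properties":{"delta_pos":{"type":"array","items":{"type":"array","items":{"type":"number","minimum":-1,"maximum":1}}},"spin":{"type":"array","items":{"type":"number","minimum":-1,"maximum":1}},"gripper":{"type":"number"},"squeeze":{"type":"number"}},"required":["delta_pos","spin"]}

```bash
mkdir -p pics
cat > h.py <<'E'
import numpy as np, cv2
from bench import r
def snap(n,f=None):
    s=r.snapshot(n)
    if f: cv2.imwrite('pics/'+f,np.asarray(s['pixels']))
    return s
def ray(s,u,v):
    M=np.array(s['camera_from_world']);R=M[:3,:3];t=M[:3,3]
    d=R.T@np.array([(u-s['cx'])/s['fx'],-(v-s['cy'])/s['fy'],-1.]);return -R.T@t,d
def onz(s,u,v,z):
    c,d=ray(s,u,v);return (c+d*(z-c[2])/d[2]).round(1)
def proj(s,p):
    M=np.array(s['camera_from_world']);q=M[:3,:3]@np.array(p,float)+M[:3,3]
    return (s['cx']+s['fx']*q[0]/-q[2], s['cy']-s['fy']*q[1]/-q[2])
E
python3 - <<'E'
from h import *
a=snap('scene');b=snap('side');c=snap('wrist')
for s in(a,b,c):
    print({k:v for k,v in s.items() if k!='pixels' and k!='camera_from_world'},-np.array(s['camera_from_world'])[:3,:3].T@np.array(s['camera_from_world'])[:3,3])
A=[np.asarray(x['pixels']) for x in(a,b)]
cv2.imwrite('pics/a.png',A[0]);cv2.imwrite('pics/b.png',A[1])
print(r.sense())
E
```

```text
{'fx': 470.1361646385001, 'fy': 470.1361646385001, 'cx': 272.7164487682224, 'cy': 202.69279488098556} [-259.45439023  486.87580206  493.80803629]
{'fx': 444.2821816254015, 'fy': 444.2821816254015, 'cx': 281.6232026641234, 'cy': 210.8633813367118} [ 474.39919008 -805.2003473   541.98666917]
{'fx': 353.5606117227162, 'fy': 353.5606117227162, 'cx': 278.3294618439815, 'cy': 212.00961665439638} [ 283.17941033 -532.11930302  374.57741055]
{'time': 0.15, 'joint_pos': array([-7.31309418e+01,  7.50498408e+00,  8.53146549e+01, -1.50950882e-03,
        8.72609644e+01, -4.89279671e+00]), 'qd': array([ 0.00499149, -0.13132168, -0.12131276, -0.09545602, -0.02406895,
       -0.0088564 ]), 'joint_efforts': array([ 1.24420774e-03, -5.70063293e+01, -5.01159310e+01, -1.12867565e-04,
        9.59647325e-03,  3.94405890e-05]), 'tool_pos': array([ 222.33060059, -556.79629791,  201.3901527 ]), 'tcp_rot': array([-1.79919562e+02, -5.37260243e-03,  2.17619243e+01]), 'ft_force': array([ 0.14497016, -0.78281584,  0.07809949]), 'wrist_torque': array([-0.00604875, -0.04284137, -0.02178533]), 'grip_force': 0.0, 'finger_gap': 85.52550648624637}
```

View pics/a.png

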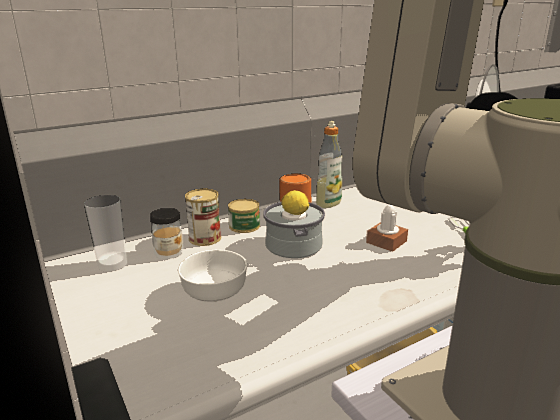

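View pics/b.png

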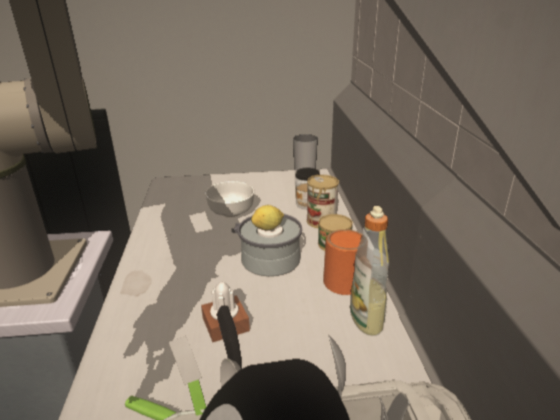

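Scene view: lemon at (295,203) on the juicer (294,225), bowl at (213,272), reamer at (388,220) in the stand, tins/jar behind at (166–243, 220). Side view: lemon (267,217), bowl (230,199), reamer (222,298).

Run:
```python
from h import *
a=snap('scene');b=snap('side')
def tri(p,q):
    c1,d1=ray(a,*p);c2,d2=ray(b,*q)
    d1/=np.linalg.norm(d1);d2/=np.linalg.norm(d2)
    k=np.linalg.lstsq(np.stack([d1,-d2],1),c2-c1,rcond=None)[0]
    x,y=c1+k[0]*d1,c2+k[1]*d2
    return ((x+y)/2).round(1),np.linalg.norm(x-y).round(1)
def blob(s,f):
    h=cv2.cvtColor(np.asarray(s['pixels']),cv2.COLOR_BGR2HSV)
    m=cv2.inRange(h,(20,130,100),(34,255,255))
    n,l,st,ce=cv2.connectedComponentsWithStats(m);return [(st[i].tolist(),ce[i].round(1).tolist()) for i in range(1,n) if st[i][4]>150]
la,lb=blob(a,0),blob(b,0);print(la,lb)
print('lemon',tri((295,203),(267,217)))
print('nose',tri((388.5,206),(222,284)))
print('bowl rim centre',tri((213,262),(230,196)))
print('bowl z0',onz(a,213,285,11),'rim',onz(a,213,266,62),onz(b,230,194,62))
print('juicer rim',onz(a,294.5,217,82),onz(b,270,233,82))
for n,pa in dict(jar=(165,213),tin1=(202,196),tin2=(243,208)).items(): print(n,onz(a,*pa,dict(jar=94,tin1=110,tin2=58)[n]))
for s,n,(x,y) in((a,'scene',(200,150)),(b,'side',(180,160))):
    im=np.asarray(s['pixels'])
    cv2.imwrite('pics/c_%s.png'%n,cv2.resize(im[y:y+170,x:x+230] if n=='scene' else im[y:y+180,x:x+190],None,fx=3,fy=3,interpolation=2))
```

```text
[([282, 190, 27, 25, 476], [294.9, 201.8])] [([252, 206, 31, 23, 525], [266.7, 217.0])]
lemon (array([518.7, -16.4, 106.2]), np.float64(1.6))
nose (array([ 430.4, -202.9,   88.1]), np.float64(0.7))
bowl rim centre (array([444.5, 204. ,  57.9]), np.float64(13.6))
bowl z0 [453.9 207.6  11. ] rim [436.5 211.8  62. ] [441.2 194.2  62. ]
juicer rim [501.8  -4.9  82. ] [522.9 -38.4  82. ]
jar [641.1 230.2  94. ]
tin1 [651.6 140.9 110. ]
tin2 [652.8  41.3  58. ]
```

{"op": "step_arm", "data": {
  "delta_pos": [
    [0,0,0.25],
    [0.1,0.25,0],
    [0.1,0.25,0],
    [0.1,0.25,0],
    [0.1,0.25,0],
    [0.1,0.25,0],
    [0.1,0.26,0],
    [0.115,0.26,0]
  ],
  "spin": [0,0,-0.03,-0.03,-0.03,-0.031,0,0],
  "gripper": 1,
  "squeeze": 30
}}

```text
time: 1.25
tool_pos: [365.7, -201.6, 252.3]
tcp_rot: [180.0, -0.0, -0.1]
ft_force: [0.6, -0.4, -0.1]
finger_gap: 85.4
grip_force: 0.0
```

Run:
```python
from h import *
s=snap('wrist','w1.png');print(r.sense()['tool_pos'],r.sense()['tcp_rot'],[proj(s,(430,-203,z)) for z in(35,90)], proj(s,(516,-17,80)))
```

```text
[ 368.1801371  -195.92376249  252.48807454] [-1.79812078e+02 -1.38758585e-01  1.99703184e-01] [(np.float64(279.8134842318524), np.float64(118.09698994547445)), (np.float64(280.100632642677), np.float64(118.27182327275094))] (np.float64(69.07676795702577), np.float64(17.671378620365658))
```

View pics/w1.png

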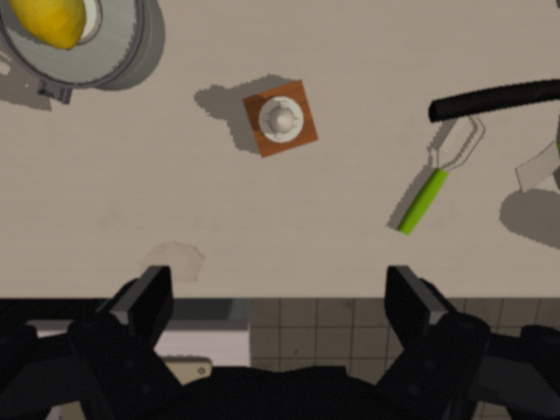

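Wrist view: reamer nose at (281,119) in the stand, exactly where triangulated; the lemon's end is at (50,15), juicer spout at (55,90).

{"op": "step_arm", "data": {
  "delta_pos": [
    [0.11,0.23,0],
    [0.11,0.23,0],
    [0.11,0.23,0],
    [0.11,0.23,0],
    [0,0,0]
  ],
  "spin": [0,0,0,0,0]
}}

```text
time: 1.92
tool_pos: [454.1, -16.4, 252.0]
tcp_rot: [-180.0, 0.0, 0.3]
ft_force: [-0.7, -0.5, -1.0]
finger_gap: 85.7
grip_force: 0.0
```

Run:
```python
from h import *
s=snap('wrist','w2.png');im=np.asarray(s['pixels'])
h=cv2.cvtColor(im,cv2.COLOR_BGR2HSV);m=cv2.inRange(h,(18,120,60),(36,255,255))
cs=max(cv2.findContours(m,0,1)[0],key=cv2.contourArea)
P=np.array([onz(s,*p,106)[:2] for p in cs[:,0].astype(float)],np.float32)
print(cv2.fitEllipse(cs),cv2.fitEllipse(P),cv2.minAreaRect(P),r.sense()['tool_pos'],r.sense()['tcp_rot'])
hc=cv2.HoughCircles(cv2.cvtColor(im,6),cv2.HOUGH_GRADIENT,1.5,200,param1=120,param2=40,minRadius=60,maxRadius=110)
print(hc, [onz(s,c[0],c[1],82) for c in hc[0][:2]] if hc is not None else 0)
```

```text
((279.07073974609375, 116.57005310058594), (58.50149154663086, 77.00381469726562), 164.1019287109375) ((518.8746948242188, -16.34684181213379), (50.84199523925781, 65.08462524414062), 108.31400299072266) ((518.74560546875, -16.23281478881836), (56.83209228515625, 56.18916702270508), 60.8657341003418) [453.59300538 -18.02519303 251.94126657] [1.79999088e+02 4.14321087e-02 1.80523963e-01]
[[[276.75 110.25  68.1 ]
  [ 50.25 207.75  72.45]]] [array([525.4, -14.1,  82. ]), array([430.6, 212.8,  82. ])]
```

View pics/w2.png

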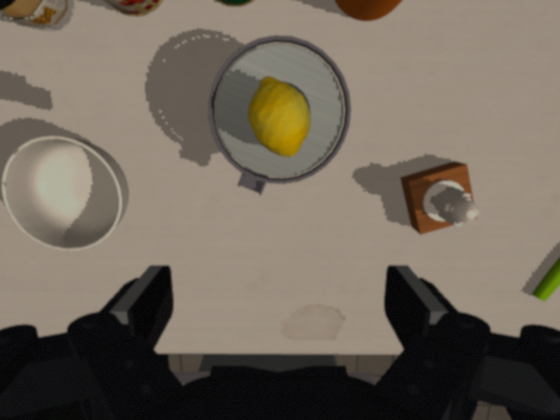

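Lemon at (279,117) with long axis yaw ≈17°, centre (519,-16); bowl at (62,192), juicer rim circle centred around (280,108), reamer at right (450,205).

{"op": "step_arm", "data": {
  "delta_pos": [
    [0.165,0.005,-0.1],
    [0.16,0.005,-0.15],
    [0,0,-0.25],
    [0,0,-0.25],
    [0,0,-0.095],
    [0,0,0],
    [0,0,0]
  ],
  "spin": [0.05,0.044,0,0,0,0,0]
}}

```text
time: 2.85
tool_pos: [520.2, -17.9, 85.7]
tcp_rot: [179.9, -0.2, 16.9]
ft_force: [0.9, 0.1, -0.5]
finger_gap: 85.5
grip_force: 0.0
```

{"op": "step_arm", "data": {
  "delta_pos": [
    [0,0,0],
    [0,0,0],
    [0,0,0],
    [0,0,0],
    [0,0,0]
  ],
  "spin": [0,0,0,0,0],
  "gripper": -1
}}

```text
time: 3.48
tool_pos: [519.6, -17.6, 84.5]
tcp_rot: [179.9, -0.1, 16.9]
ft_force: [1.2, -1.2, 5.7]
finger_gap: 40.8
grip_force: 26.1
```

Run:
```python
from h import *
import pickle
s=r.snapshot('scene')
im=cv2.imread('pics/w2.png')
w=r.snapshot('wrist')
# rebuild calibration of w2 from relative pose (tool 453.6,-18,252, yaw .2)
st=r.sense();print(st['tool_pos'],st['tcp_rot'],st['finger_gap'],st['grip_force'])
T=lambda p,y:np.block([[cv2.Rodrigues(np.array([0,0,np.radians(y)]))[0]@np.diag([1,-1,-1.]),np.array(p)[:,None]],[np.zeros((1,3)),np.ones((1,1))]])
M=np.array(w['camera_from_world'])@T(st['tool_pos'],st['tcp_rot'][2])@np.linalg.inv(T([453.59,-18.03,251.94],.18))
w=dict(w,camera_from_world=M);w.pop('pixels');pickle.dump(w,open('w2.pkl','wb'))
g=cv2.cvtColor(im,cv2.COLOR_BGR2HSV)
for u,v in((62,192),(2,192),(123,192),(62,137),(62,248)):print(onz(w,u,v,62))
print('check lemon',onz(w,279,116.6,106),'juicer rim',[onz(w,*p,82) for p in((280,109),(211,109),(350,109),(280,37),(280,181))])
```

```text
[519.61809794 -17.57474672  84.50168724] [ 1.79917025e+02 -1.25070339e-01  1.69067788e+01] 40.66370425458472 26.05216726195067
[443.  208.6  62. ]
[442.8 271.3  62. ]
[443.1 144.8  62. ]
[499.4 199.8  62. ]
[380.6 218.2  62. ]
check lemon [519.7 -18.2 106. ] juicer rim [array([526.6, -19.2,  82. ]), array([526.4,  45.1,  82. ]), array([526.7, -84.5,  82. ]), array([588., -19.,  82.]), array([458.7, -19.5,  82. ])]
```

{"op": "step_arm", "data": {
  "delta_pos": [
    [0,0,0.05],
    [0,0,0.1],
    [0,0,0]
  ],
  "spin": [0,0,0]
}}

```text
time: 3.95
tool_pos: [519.7, -17.2, 115.1]
tcp_rot: [179.9, -0.2, 16.9]
ft_force: [-0.4, -0.8, -0.1]
finger_gap: 0.1
grip_force: 0.0
```

Run:
```python
from h import *
a=np.asarray(snap('scene')['pixels'])[120:270,200:400];b=np.asarray(snap('wrist')['pixels'])
b=cv2.resize(b,(400,300));a=cv2.resize(a,(400,300),interpolation=2)
cv2.imwrite('pics/d.png',np.hstack([a,b]))
```

```text
(no output)
```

View pics/d.png

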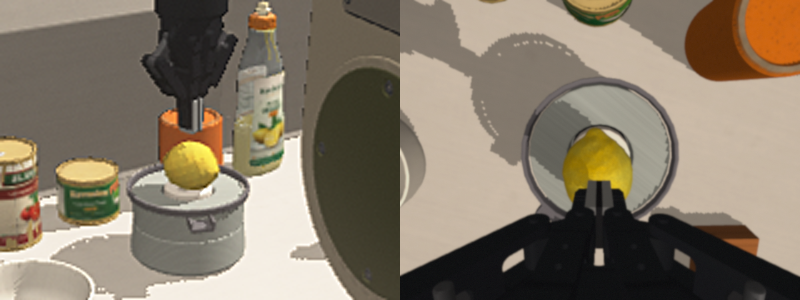

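The grip slipped (too high): the lemon is still on the disc under the fingertips. I raise, open and re-measure it.

{"op": "step_arm", "data": {
  "delta_pos": [
    [0,0,0.25],
    [-0.15,-0.05,0.2],
    [-0.15,-0.05,0],
    [0,0,0],
    [0,0,0]
  ],
  "spin": [0,0,0,0,0],
  "gripper": 1
}}

```text
time: 4.68
tool_pos: [458.3, -37.0, 202.3]
tcp_rot: [-180.0, 0.0, 16.9]
ft_force: [-0.2, 0.4, -0.1]
finger_gap: 85.3
grip_force: 0.0
```

```bash
cat > lem.py <<'E'
from h import *
s=snap('wrist','w3.png');im=np.asarray(s['pixels'])
h=cv2.cvtColor(im,cv2.COLOR_BGR2HSV);m=cv2.inRange(h,(18,120,40),(36,255,255))
cs=max(cv2.findContours(m,0,1)[0],key=cv2.contourArea)
P=np.array([onz(s,*p,106)[:2] for p in cs[:,0].astype(float)],np.float32)
print('wrist',cv2.boundingRect(cs),cv2.fitEllipse(P))
b=snap('side');h=cv2.cvtColor(np.asarray(b['pixels']),cv2.COLOR_BGR2HSV);m=cv2.inRange(h,(20,130,80),(34,255,255))
print(max(cv2.connectedComponentsWithStats(m)[2][1:].tolist(),key=lambda t:t[4]))
print([proj(b,(519,-16,z)) for z in (80,131)])
st=r.sense();print(st['tool_pos'],st['tcp_rot'],st['finger_gap'])
E
python3 lem.py
```

```text
wrist (239, 70, 73, 98) ((517.6968994140625, -16.09861946105957), (51.31256103515625, 65.76548767089844), 110.32573699951172)
[251, 205, 31, 24, 527]
[(np.float64(267.2761763811761), np.float64(228.3778424295814)), (np.float64(266.5808186219967), np.float64(206.40155285414585))]
[458.53904433 -36.95568013 202.32261849] [-1.79955395e+02  6.57572697e-02  1.69153972e+01] 85.70525536375129
```

View pics/w3.png

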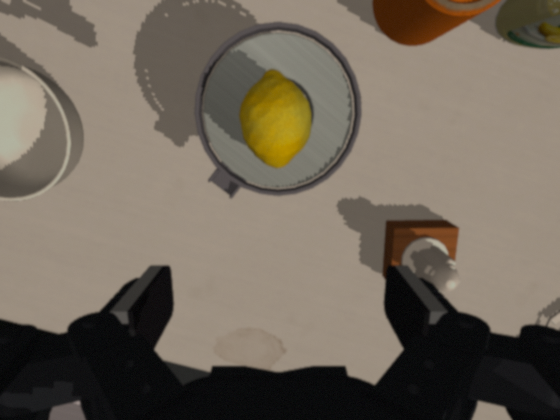

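Run:
```python
from h import *
a=r.snapshot('scene');w=r.snapshot('wrist');b=snap('side','s4.png')
print([(z,np.round(proj(a,(519.7,-17.2,z)))) for z in(80,106,115,131,145)], np.round(proj(w,r.sense()['tool_pos'])))
c,d=ray(a,296,184);print([(c+d*k/d[0]).round() for k in (519.7-c[0],)])
p=r.sense()['tool_pos'];ty=np.array([-np.sin(np.radians(16.9)),np.cos(np.radians(16.9)),0])
print([np.round(proj(x,p+q*ty*57+[0,0,13])).tolist() for x in(a,b,w) for q in(-1,1)])
cv2.imwrite('pics/e.png',np.hstack([cv2.resize(np.asarray(a['pixels'])[60:260,200:400],(400,400),interpolation=2),cv2.resize(np.asarray(b['pixels'])[80:280,170:370],(400,400),interpolation=2)]))
```

```text
[(80, array([295., 214.])), (106, array([295., 203.])), (115, array([295., 199.])), (131, array([295., 192.])), (145, array([295., 185.]))] [279. 247.]
[array([520., -20., 148.])]
[[338.0, 153.0], [302.0, 166.0], [243.0, 185.0], [225.0, 163.0], [397.0, 257.0], [162.0, 257.0]]
```

View pics/e.png

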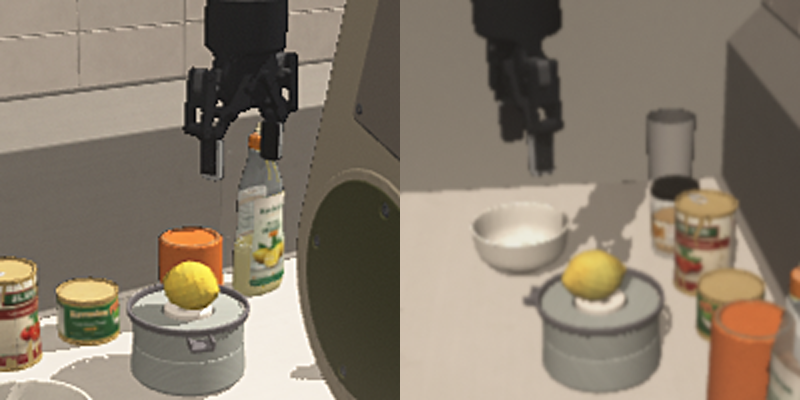

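The lemon sits unmoved at (518,-16). But scene and side views show the fingertips ~33 mm higher than the reported TCP (shut tips seen at z≈148 when 115 was reported), and the 41 mm gap at the first grip fits that. I correct for this offset: lower to a reported z≈56.

{"op": "step_arm", "data": {
  "delta_pos": [
    [0.15,0.05,0],
    [0.15,0.05,0],
    [0,0,-0.25],
    [0,0,-0.25],
    [0,0,-0.15],
    [0,0,-0.09],
    [0,0,0]
  ],
  "spin": [0.005,0.005,0,0,0,0,0],
  "squeeze": 40
}}

```text
time: 5.8
tool_pos: [517.6, -17.1, 54.0]
tcp_rot: [-179.9, 0.1, 18.7]
ft_force: [0.6, -0.1, 0.4]
finger_gap: 85.5
grip_force: 0.0
```

{"op": "step_arm", "data": {
  "delta_pos": [
    [0,0,0],
    [0,0,0],
    [0,0,0],
    [0,0,0],
    [0,0,0]
  ],
  "spin": [0,0,0,0,0],
  "gripper": -1
}}

```text
time: 6.42
tool_pos: [519.5, -17.4, 56.1]
tcp_rot: [179.9, -0.1, 18.7]
ft_force: [1.5, -1.0, 4.0]
finger_gap: 50.1
grip_force: 40.9
```

{"op": "step_arm", "data": {
  "delta_pos": [
    [0,0,0.2],
    [0,0,0.25],
    [0,0,0]
  ],
  "spin": [0,0,0]
}}

```text
time: 6.8
tool_pos: [520.9, -17.5, 149.4]
tcp_rot: [179.8, -0.3, 18.7]
ft_force: [0.3, 0.8, -1.0]
finger_gap: 49.6
grip_force: 41.6
```

{"op": "step_arm", "data": {
  "delta_pos": [
    [-0.075,0.225,0],
    [-0.075,0.225,0],
    [-0.075,0.225,0],
    [-0.075,0.225,0],
    [-0.075,0.225,0],
    [0,0,0]
  ],
  "spin": [0,0,0,0,0,0]
}}

```text
time: 7.55
tool_pos: [441.0, 210.0, 143.3]
tcp_rot: [-179.9, 0.2, 18.9]
ft_force: [0.2, 0.4, -1.4]
finger_gap: 50.3
grip_force: 41.8
```

Run:
```python
from h import *
a=r.snapshot('scene');b=r.snapshot('side')
for s in (a,b):
    h=cv2.cvtColor(np.asarray(s['pixels']),cv2.COLOR_BGR2HSV);m=cv2.inRange(h,(20,130,80),(34,255,255))
    print(max(cv2.connectedComponentsWithStats(m)[2][1:].tolist(),key=lambda t:t[4]))
    print(proj(s,(443,208,140)),proj(s,(443,208,62)))
```

```text
[200, 184, 26, 30, 620]
(np.float64(210.761951257818), np.float64(225.19736160056217)) (np.float64(213.48640920003743), np.float64(263.9057977113065))
[213, 131, 13, 21, 198]
(np.float64(228.62219827819507), np.float64(162.5076202584434)) (np.float64(230.747973224881), np.float64(191.56188365108972))
```

{"op": "step_arm", "data": {
  "delta_pos": [
    [0,0,-0.25],
    [0,0,-0.25],
    [0,0,-0.15],
    [0,0,0],
    [0,0,0]
  ],
  "spin": [0,0,0,0,0]
}}

```text
time: 8.28
tool_pos: [444.4, 207.3, 16.3]
tcp_rot: [180.0, -0.1, 18.6]
ft_force: [-0.6, 0.4, 0.1]
finger_gap: 49.5
grip_force: 41.9
```

{"op": "step_arm", "data": {
  "delta_pos": [
    [0,0,0],
    [0,0,0],
    [0,0,0.1],
    [0,0,0.25],
    [0,0,0.25],
    [0,0,0.25]
  ],
  "spin": [0,0,0,0,0,0],
  "gripper": 0.5
}}

```text
time: 9.02
tool_pos: [443.5, 207.9, 187.7]
tcp_rot: [-180.0, -0.1, 18.7]
ft_force: [0.4, 0.0, -1.1]
finger_gap: 64.0
grip_force: 0.0
```

Run:
```python
from h import *
a=r.snapshot('scene');b=r.snapshot('side')
for s in (a,b):
    h=cv2.cvtColor(np.asarray(s['pixels']),cv2.COLOR_BGR2HSV);m=cv2.inRange(h,(20,130,80),(34,255,255))
    print(max(cv2.connectedComponentsWithStats(m)[2][1:].tolist(),key=lambda t:t[4]))
    print(proj(s,(443,208,37)))
cv2.imwrite('pics/f.png',np.hstack([cv2.resize(np.asarray(a['pixels'])[130:330,130:330],(400,400)),cv2.resize(np.asarray(b['pixels'])[100:300,150:350],(400,400))]))
```

```text
[200, 261, 30, 22, 517]
(np.float64(214.31958622043072), np.float64(275.7433742666492))
[221, 192, 22, 9, 151]
(np.float64(231.39993969338735), np.float64(200.47270722095408))
```

View pics/f.png

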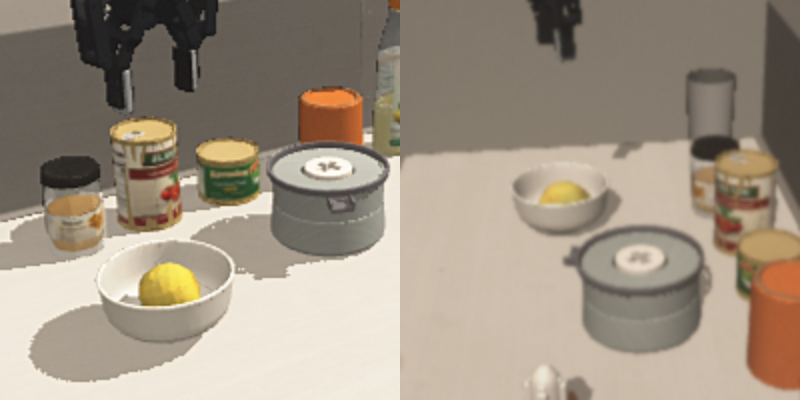

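Lemon lies in the bowl (scene crop (168,290)); tins/jar unmoved. Now look straight down at the drive.

{"op": "step_arm", "data": {
  "delta_pos": [
    [0.016,-0.227,0],
    [0.016,-0.227,0],
    [0.016,-0.227,0],
    [0.016,-0.227,-0.1],
    [0.016,-0.227,-0.2],
    [0,0,0],
    [0,0,0]
  ],
  "spin": [-0.025,-0.025,-0.025,-0.029,0,0,0],
  "gripper": 1
}}

```text
time: 10.0
tool_pos: [459.7, -19.0, 125.7]
tcp_rot: [-180.0, -0.0, -0.1]
ft_force: [0.2, 0.6, 0.9]
finger_gap: 85.5
grip_force: 0.0
```

Run:
```python
from h import *
s=snap('wrist','sock.png');im=np.asarray(s['pixels']);g=cv2.cvtColor(im,6)
st=r.sense();print(st['tool_pos'],st['tcp_rot'])
h=cv2.cvtColor(im,cv2.COLOR_BGR2HSV)
u,v=map(int,proj(s,(522,-18,80)));print(u,v)
c=g[v-60:v+60,u-60:u+60];t,m=cv2.threshold(c,0,255,cv2.THRESH_OTSU);print(t)
cs=sorted(cv2.findContours(m,0,1)[0],key=cv2.contourArea)[-1]
e=cv2.fitEllipse(cv2.convexHull(cs));cx,cy=e[0][0]+u-60,e[0][1]+v-60
print(e,'disc',onz(s,cx,cy,80))
# dark pixels inside disc -> world
mask=np.zeros_like(c);cv2.ellipse(mask,(e[0],(e[1][0]*.75,e[1][1]*.75),e[2]),255,-1)
ys,xs=np.where((mask>0)&(c<t))
P=np.array([onz(s,x+u-60,y+v-60,80)[:2] for x,y in zip(xs,ys)]);q=P-P.mean(0)
rr=np.hypot(*q.T);th=np.arctan2(q[:,1],q[:,0]);k=rr>7
print('cross',len(P),P.mean(0),rr.max(),'ang',np.degrees(np.angle(np.sum(rr[k]*np.exp(4j*th[k]))))/4)
cv2.imwrite('pics/sock_c.png',cv2.resize(im[v-60:v+60,u-60:u+60],(480,480),interpolation=2))
```

```text
[460.21841198 -18.64616742 126.35706909] [-1.79991656e+02 -1.02819041e-01  3.25730049e-03]
277 122
96.0Traceback (most recent call last):
  File "<stdin>", line 8, in <module>
cv2.error: OpenCV(4.12.0) /io/opencv/modules/imgproc/src/shapedescr.cpp:361: error: (-201:Incorrect size of input array) There should be at least 5 points to fit the ellipse in function 'fitEllipseNoDirect'
```

```bash
cat > sock.py <<'E'
from h import *
s=snap('wrist','sock.png');im=np.asarray(s['pixels']);g=cv2.cvtColor(im,6)
u,v=map(int,proj(s,(522,-18,80)));c=g[v-60:v+60,u-60:u+60]
cv2.imwrite('pics/sock_c.png',cv2.resize(im[v-60:v+60,u-60:u+60],(480,480),interpolation=2))
print(np.percentile(c,[2,10,30,50,70,90,98]));print(c[60,::4],c[::4,60])
hc=cv2.HoughCircles(c,cv2.HOUGH_GRADIENT,1,50,param1=80,param2=15,minRadius=30,maxRadius=55)
print(hc[0][:3], [onz(s,k[0]+u-60,k[1]+v-60,80) for k in hc[0][:3]])
E
python3 sock.py
```

```text
[ 15.  59. 124. 130. 146. 181. 183.]
[127 125 125  68 117 179 181 182 183 173  95  19  15  16  16  14  15  18
 108 173 181 178 179 181 181 149  62 127 132 133] [137 141 111  74 180 183 181 181 181 182 180 132  33  11  15  14  14  13
  14  46 140 176 180 179 179 165  56 123 124 126]
[[56.5 56.5 48.5]] [array([524.2, -15.3,  80. ])]
```

View pics/sock_c.png

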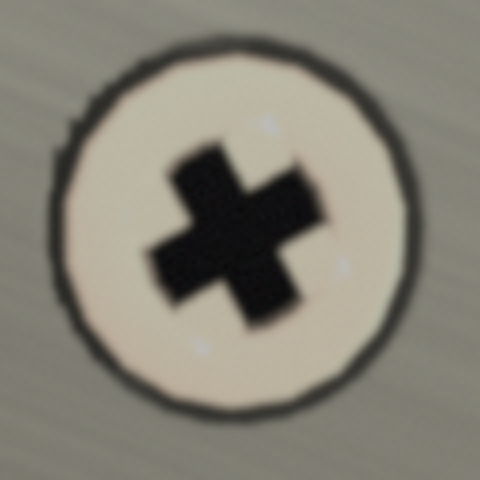

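Drive seen head-on: white disc centred ≈(236,232) in the crop, dark cross with arms at ≈27° off the image axes.

```bash
cat > cross.py <<'E'
from h import *
def cross(P):
    q=P-P.mean(0);rr=np.hypot(*q.T);th=np.arctan2(q[:,1],q[:,0]);k=rr>7
    return P.mean(0).round(1),rr.max().round(1),len(P),(np.degrees(np.angle(np.sum(rr[k]*np.exp(4j*th[k]))))/4).round(1)
E
python3 - <<'E'
from cross import *
s=snap('wrist');im=np.asarray(s['pixels']);g=cv2.cvtColor(im,6)
u,v=map(int,proj(s,(522,-18,80)));c=g[v-60:v+60,u-60:u+60]
n,l,stt,ce=cv2.connectedComponentsWithStats((c<85).astype(np.uint8))
i=l[58,60];print(stt[i],ce[i])
P=lambda m:np.array([onz(s,x+u-60,y+v-60,80)[:2] for y,x in np.argwhere(m)])
print('cross',cross(P(l==i)))
d=max(cv2.findContours((c>158).astype(np.uint8),0,1)[0],key=cv2.contourArea)
Q=np.array([onz(s,x+u-60,y+v-60,80)[:2] for x,y in cv2.convexHull(d)[:,0].astype(float)],np.float32);print(cv2.fitEllipse(Q))
E
```

```text
[  37   37   43   45 1113] [57.79784367 58.84186882]
cross (array([523. , -16.4]), np.float64(13.7), 1113, np.float64(28.6))
((522.9529418945312, -16.45553207397461), (49.80979919433594, 50.00467300415039), 171.95480346679688)
```

{"op": "step_arm", "data": {
  "delta_pos": [
    [-0.115,-0.23,0],
    [-0.115,-0.23,0],
    [-0.115,-0.23,0],
    [-0.115,-0.23,0],
    [0,0,0],
    [0,0,0]
  ],
  "spin": [0,0,0,0,0,0]
}}

```text
time: 10.9
tool_pos: [368.3, -202.8, 125.9]
tcp_rot: [180.0, -0.1, -0.0]
ft_force: [0.5, -0.2, -0.4]
finger_gap: 85.2
grip_force: 0.0
```

Run:
```python
from h import *
s=snap('wrist','ream.png');im=np.asarray(s['pixels'])
print(r.sense()['tool_pos'],r.sense()['tcp_rot']);u,v=map(int,proj(s,(430,-203,60)));print(u,v)
c=im[v-65:v+65,u-65:u+65];g=cv2.cvtColor(c,6)
cl=cv2.createCLAHE(4,(4,4)).apply(g)
cv2.imwrite('pics/ream_c.png',cv2.resize(np.hstack([c,cv2.cvtColor(cl,8)]),(800,400),interpolation=2))
for z in(35,60,74,90):print(z,onz(s,u,v,z))
```

```text
[ 368.3550383  -202.3377821   125.70929803] [ 1.79993819e+02 -5.72509040e-02  5.84822234e-02]
279 122
35 [ 430.2 -202.9   35. ]
60 [ 430.5 -202.8   60. ]
74 [ 430.7 -202.8   74. ]
90 [ 430.9 -202.7   90. ]
```

View pics/ream_c.png

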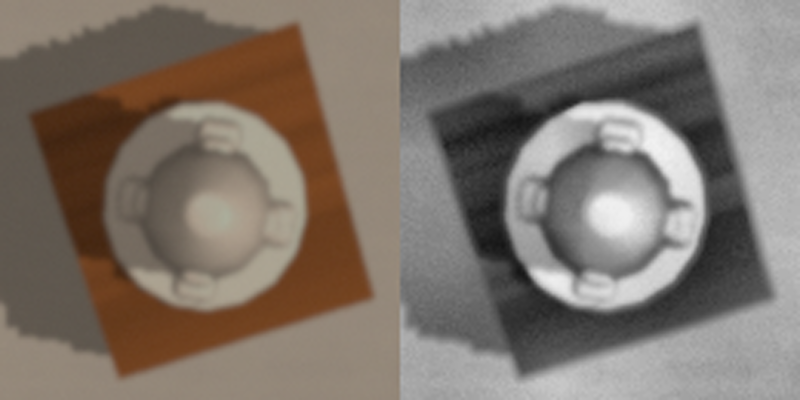

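Reamer from above: fin tops at (220,134),(195,285),(132,198),(279,222) of the left crop → fins at yaw −9.4° (mod 90), centre ≈(429,−204), flange centred to match. Stand edges unrelated. Going in to grip.

{"op": "step_arm", "data": {
  "delta_pos": [
    [0.155,-0.005,0],
    [0.15,-0.005,0],
    [0,0,-0.2],
    [0,0,-0.2],
    [0,0,-0.1],
    [0,0,-0.08],
    [0,0,0]
  ],
  "spin": [-0.026,-0.026,0,0,0,0,0],
  "squeeze": 80
}}

```text
time: 11.82
tool_pos: [428.2, -203.9, 8.3]
tcp_rot: [-179.9, 0.1, -9.3]
ft_force: [-0.0, -0.2, 0.6]
finger_gap: 85.2
grip_force: 0.0
```

{"op": "step_arm", "data": {
  "delta_pos": [
    [0,0,0],
    [0,0,0],
    [0,0,0],
    [0,0,0],
    [0,0,0],
    [0,0,0]
  ],
  "spin": [0,0,0,0,0,0],
  "gripper": -1
}}

```text
time: 12.58
tool_pos: [429.4, -205.9, 10.4]
tcp_rot: [180.0, -0.1, -9.4]
ft_force: [-0.7, 1.0, 6.0]
finger_gap: 34.6
grip_force: 79.9
```

{"op": "step_arm", "data": {
  "delta_pos": [
    [0,0,0.1],
    [0,0,0.2],
    [0,0,0.3],
    [0,0,0.1],
    [0,0,0]
  ],
  "spin": [0,0,0,0,0]
}}

```text
time: 13.2
tool_pos: [429.7, -206.1, 151.3]
tcp_rot: [179.9, -0.2, -9.4]
ft_force: [-0.6, 1.0, -0.1]
finger_gap: 34.9
grip_force: 79.6
```

{"op": "step_arm", "data": {
  "delta_pos": [
    [0.094,0.188,0],
    [0.094,0.188,0],
    [0.094,0.188,0],
    [0.094,0.188,0],
    [0.094,0.188,0],
    [0,0,0],
    [0,0,0]
  ],
  "spin": [0.05,0.05,0.05,0.05,0.011,0,0]
}}

```text
time: 14.08
tool_pos: [521.2, -17.3, 147.3]
tcp_rot: [-179.9, 0.2, 28.6]
ft_force: [-0.2, -1.7, -1.1]
finger_gap: 34.7
grip_force: 79.7
```

Run:
```python
from h import *
a=r.snapshot('scene');b=r.snapshot('side')
st=r.sense();print(st['tool_pos'],st['tcp_rot'],st['finger_gap'])
p=st['tool_pos'];dz=p[2]-10
# predicted flange underside centre and stem tip, left/right white extents row by row
for n,s in(('scene',a),('side',b)):
    im=np.asarray(s['pixels']);g=cv2.cvtColor(im,6).astype(int)
    print(n,[np.round(proj(s,(p[0],p[1],z+dz)),1).tolist() for z in(7,16,30,35)])
    u,v=proj(s,(p[0],p[1],30+dz));u,v=int(u),int(v)
    for k in range(-4,14):print(v+k,g[v+k,u-14:u+15])
```

```text
[521.5646498  -18.0418045  148.14081504] [-1.79957976e+02  9.04312248e-02  2.85328426e+01] 34.509945536792664
scene [[294.8, 185.1], [294.8, 181.1], [294.9, 174.8], [294.9, 172.5]]
170 [102 102 103 103 109  44  21  26  28  30  36  25  75  99 158 125 146 153
 145 146 146 143 226 124  78  90  97 101 102]
171 [103 103 104 100  99  94 100  83  80  48  37  49  98 102 160 126 148 152
 146 145 144 142 219 254 235 121  86  98 102]
172 [104 102 102  95 184 158 108  95  99  99 101 101 105 102 100 105 146 150
 146 144 141 141 213 253 255 255 163  92  99]
173 [102 101 101  92 191 197 169 164 148 113 101 100  97 109 139 143 146 145
 140 138 140 137 202 253 255 255 194  99  99]
174 [104 101 102  93 175 198 194 192 193 163 137 139 150 126 150 149 147 154
 146 156 150 182 253 255 255 255 172  90  99]
175 [104 101  99  69 130 173 182 193 195 192 188 164 163 175 177 254 255 255
 255 255 255 255 255 254 246 247 162 107  99]
176 [103  74 145 168 137 135 143 157 178 184 192 232 254 254 254 255 255 255
 254 252 254 235 221 220 214 161 103 101 148]
177 [ 71 142 156 165 163 167 159 141 142 148 156 173 188 1
[... 2878 characters left out ...]
187 172 153 152 150 123  83  70  91 116
 133 156 142 128 126 128 141 155 144 129 125]
199 [107 120 125 125 125 126 134 160 185 189 184 186 185 163 115  96 130 160
 173 178 153 132 126 133 157 173 162 136 126]
200 [108 122 126 126 125 125 129 151 183 193 194 196 194 183 148 138 167 186
 192 190 172 141 127 132 149 156 151 133 125]
201 [111 122 126 126 125 126 136 165 187 195 196 196 196 192 179 176 187 195
 196 193 179 145 128 126 130 133 131 127 124]
202 [114 124 126 124 126 128 146 179 192 196 196 195 196 196 193 192 194 196
 197 192 174 147 130 126 125 125 125 125 124]
203 [118 124 125 126 126 136 165 188 195 196 196 196 196 195 195 195 196 195
 197 193 182 168 149 136 129 126 125 125 125]
```

Stem is in line with the TCP in both views (scene pin at col 294.5 vs 294.8 predicted; side 268 vs 267.7). Descend with the tip into the opening.

{"op": "step_arm", "data": {
  "delta_pos": [
    [0.003,0.003,-0.1],
    [0,0,-0.15],
    [0,0,-0.05],
    [0,0,-0.025],
    [0,0,-0.02],
    [0,0,-0.02],
    [0,0,0]
  ],
  "spin": [0,0,0,0,0,0,0]
}}

```text
time: 15.05
tool_pos: [523.1, -16.6, 76.3]
tcp_rot: [180.0, -0.0, 28.6]
ft_force: [0.4, -0.0, -1.5]
finger_gap: 35.0
grip_force: 79.7
```

Pin is in with no load. Continue: splines enter below about 73.

{"op": "step_arm", "data": {
  "delta_pos": [
    [0,0,-0.015],
    [0,0,-0.015],
    [0,0,-0.01],
    [0,0,-0.01],
    [0,0,0],
    [0,0,0]
  ],
  "spin": [0,0,0,0,0,0]
}}

```text
time: 15.8
tool_pos: [523.1, -16.6, 66.3]
tcp_rot: [180.0, -0.0, 28.6]
ft_force: [0.3, -0.1, -0.9]
finger_gap: 34.7
grip_force: 79.7
```

{"op": "step_arm", "data": {
  "delta_pos": [
    [0,0,-0.015],
    [0,0,-0.015],
    [0,0,-0.005],
    [0,0,-0.005],
    [0,0,0],
    [0,0,0],
    [0,0,0]
  ],
  "spin": [0,0,0,0,0,0,0]
}}

```text
time: 16.68
tool_pos: [523.2, -16.7, 58.3]
tcp_rot: [180.0, -0.0, 28.6]
ft_force: [-1.9, 1.2, 5.2]
finger_gap: 34.6
grip_force: 80.0
```

Contact with the spring (~5–6 N). Press down further toward ~6 mm.

{"op": "step_arm", "data": {
  "delta_pos": [
    [0,0,-0.01],
    [0,0,-0.01],
    [0,0,-0.005],
    [0,0,0],
    [0,0,0],
    [0,0,0]
  ],
  "spin": [0,0,0,0,0,0]
}}

```text
time: 17.42
tool_pos: [523.3, -16.7, 53.8]
tcp_rot: [180.0, -0.0, 28.6]
ft_force: [-3.8, 0.0, 9.8]
finger_gap: 34.6
grip_force: 80.5
```

Run:
```python
from h import *
F=[];Z=[]
for i in range(6):
    r.snapshot('side');s=r.sense();F.append(s['ft_force']);Z.append(s['tool_pos'])
print(np.mean(F,0).round(2),np.std(F,0).round(2),np.mean(Z,0).round(2),s['tcp_rot'],s['finger_gap'])
```

```text
[-3.79  0.61  9.48] [0.29 0.39 0.54] [523.28 -16.66  53.79] [ 1.79984580e+02 -2.03921086e-02  2.85999947e+01] 34.951116029602986
```

Force rise of 4.3 N over 4.5 mm matches the spring; contact began at the predicted home height (≈60), so the drive is down about 6–7 mm with no slip. Handing in.

```bash
python3 -c "
from bench import r
print(r.hand_in())"
```

```text
the job is handed in; nothing more can be done
None
```

I handed the job in with the lemon let go in the bowl and the reamer meshed in the drive, still gripped and pressed down an estimated 6–7 mm (about 10 N, judged from the wrist force); the hand-in returned no verdict.

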